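# Load a row of heat sinks into the curing nest

## Robot

A 6-joint arm with a two-finger parallel gripper is mounted at the origin on a cart in front of the work surface, level with it; the furniture and walls round the work are solid. World frame = base frame: x ahead of the robot, y to its left, z up, the work surface at z = 0. Lengths are in m, angles in rad, forces in N, time in s.
With the tool pointing down it reaches from about 0.425 to 0.925 m from the base axis. Payload 12.5 kg.
Tool frame: the origin (TCP) lies midway between the tips of the shut fingers; the grasp point (between the pads) lies 19 mm behind it (arm.grip_depth is the distance from the TCP to the grasp point, in m); x points along the fingers, y is the direction in which the jaws open and shut, and the axes are right-handed (so a half turn about x gives the same grasp; the last joint's range is limited). The gripper opens to 85 mm and grips with 20 to 120 N. Pads are 22 mm wide; open, the fingers measure 114 mm over their backs; the gripper's body (76 mm by 85 mm) begins 54 mm behind the grasp point. The pads swing forward as they close: fully open they stand 13 mm farther back than shut.
Start: joints at [-1.277, 0.491, 1.559, -0, 1.092, -0.106], TCP at [0.243, -0.576, 0.231] pointing down, gripper open.
Joint ranges: [-3.1, 3.1], [-0.84, 2.19], [0.05, 2.79], [-1.13, 4.28], [0.06, 2.93], [-2.69, 2.69]. Speed limits (rad/s): [2.22, 2.22, 2.79, 3.14, 3.14, 3.14].

## Interface

Orientations are given as a rotation vector (axis times angle).
In Python, from plant import arm gives the robot as it stands.
- The arm moves only by the shell command python3 -m creep 'ROWS' [FORCE]. ROWS is JSON, a list of rows, each a list of 3 entries, a list of its own where there are three numbers: the turn, a rotation vector about the tool's x, y, z in rad, then the shift along the tool's x, y, z in mm, then the opening, from -1 (shut) to 1 (fully open). In form: [[[rx, ry, rz], [tx, ty, tz], hand], ...]. A call has 1 to 10 rows; each row shifts and turns the commanded pose from where the row before left it, along the tool's axes as they then stand; what a row does not reach is not made up. A row lasts 1/10 s, in which the tool goes at most 50 mm and 8.59 degrees, less where a joint would pass 70% of its speed; a pose out of reach is approached as far as the arm can. A call with a gripper value outside its range is refused whole. The fingers move at their own pace and stop on an object; FORCE is the grip in N (left out, the last holds). Time passes only in rows, so rows that do not move let the fingers close. It gives the time, the measured TCP pose, the force and the opening at its end, in the units of the state.
- arm.observe(): the state, without advancing time (a new reading comes with each control period).
- arm.grab_frame(name): name is "scene" or "top" or "wrist"; returns a dict with "color" (420x560x3 uint8, red, green, blue), "fx", "fy", "cx", "cy" (pixels), "k1" (the pictures are not rectified: a ray, as slopes to the right and down, at radius r is drawn at 1 + k1 r^2 times it, then the intrinsics apply), "camera_from_world" (4x4, takes a point from world to camera coordinates); the wrist camera has in their place "mount" (4x4, takes a point from camera to tool coordinates, whose origin is the TCP and whose axes are the tool frame's). Camera axes: x right, y down, z forward; pixel columns grow to the right and rows downward; lengths in m; the calibration is good to about 2 mm. A picture is of the moment at which its call begins: read the wrist's pose just before it. There is no depth.
- arm.sign_off(): hands the job in, once; it reports no verdict.
The state is a dict: "clock": time; "q": joint angles; "qvel": joint speeds; "effort": joint torques, N m; "tool_pos": TCP position; "tcp_rot": TCP orientation; "force": force on the tool from outside, world axes, zero at the start; "ft_torque": the same for the moment, N m; "opening": finger opening in m.
Only numpy, scipy, OpenCV 4.12 (cv2) and the standard library are available. Lean on these libraries where they do the work, as an engineer would, in place of code of your own. Each camera call takes 0.05 s, during which the arm holds its last target.

## Task

Push the four heat sinks as one straight row along the bench into the channel fixture, without the row buckling or lifting, until the first one bears on the hidden buffer under the cover: press the row home with about 12 newtons, never more than 20, and hold it there a moment. Then swing the gate fully closed across the mouth behind them, leaving the row packed closely together and the other things on the bench alone.

Things in the scene. Friction and masses are not known exactly. Their poses are not given: they have to be found in the camera images.
- nest: Aluminium channel fixture, fixed. Origin on the bench top, middle of its open mouth; +x runs into the channel, z up. Mouth 80 mm wide at x = 0, flared down to the 50 mm wide channel at x = 40 mm; walls 20 mm high to x = 85, then covered to x = 206 mm. No floor: parts slide on the bench. Flanges 4 mm thick reach to y = +-64 mm (x -16 to 202 mm).
- cover_mid (a point): Centre of the grey cover's top, 145.5 mm past the mouth, 40 mm above the bench (underside 37 mm). Out of sight under the cover a sprung rubber buffer stands across the channel: its face has been set anywhere from 142 to 178 mm past the mouth (not known, feel for it); it yields about 0.2 mm per newton, 10 mm at most.
- gate (a joint): Retaining gate: dark bar turning about an upright pivot at x = 0, y = +54 mm of the nest. 0 = closed (bar along the nest's -y across the mouth, end stop), 1.57 = bar along the nest's -x, up to 2.4 = open. Bar 12 mm wide, 21 to 31 mm above the bench, far end 102 mm from the pivot. Friction about 0.05 Nm: stays where left, can be pushed from the side with closed fingers.
- gate_grip (a point): middle of the upright black peg (12 mm dia, 31 to 55 mm above the bench) on the gate's bar, 94 mm from the pivot.
- sink1_mid (a point): centre of the first (nearest the mouth, goes in first) aluminium finned heat sink of the row, 32 mm long (its x, along the row, +x towards the mouth) x 46 mm wide (y) x 32 mm high, about 0.06 kg, loose, smooth (friction about 0.25); flat faces meet along the row. Site is 16 mm above the bench when it stands.
- sink2_mid (a point): centre of the second aluminium finned heat sink of the row, 32 mm long (its x, along the row, +x towards the mouth) x 46 mm wide (y) x 32 mm high, about 0.06 kg, loose, smooth (friction about 0.25); flat faces meet along the row. Site is 16 mm above the bench when it stands.
- sink3_mid (a point): centre of the third aluminium finned heat sink of the row, 32 mm long (its x, along the row, +x towards the mouth) x 46 mm wide (y) x 32 mm high, about 0.06 kg, loose, smooth (friction about 0.25); flat faces meet along the row. Site is 16 mm above the bench when it stands.
- sink4_mid (a point): centre of the fourth (last, the one to push on) aluminium finned heat sink of the row, 32 mm long (its x, along the row, +x towards the mouth) x 46 mm wide (y) x 32 mm high, about 0.06 kg, loose, smooth (friction about 0.25); flat faces meet along the row. Site is 16 mm above the bench when it stands.
- sink1: the same heat sink as sink1_mid; origin at the centre of its underside.
- sink2: the same heat sink as sink2_mid; origin at the centre of its underside.
- sink3: the same heat sink as sink3_mid; origin at the centre of its underside.
- sink4: the same heat sink as sink4_mid; origin at the centre of its underside.
- caliper: bystander: digital caliper lying flat, 61x180x13 mm; origin under its middle. Leave alone.
- solder_spool: bystander: reel standing on its flange, 54x54x43 mm; origin under its middle. Leave alone.
- loupe: bystander: black waisted eyepiece, 35x35x32 mm; origin under its middle. Leave alone.
- board_a: bystander: green circuit board, 62x95x14 mm; origin under its middle. Leave alone.
- long_nose_pliers: bystander: pliers lying flat, 62x134x12 mm; origin under its middle. Leave alone.
- tape_roll_amber: bystander: roll of tape lying flat, 96x96x15 mm; origin under its middle. Leave alone.
- driver_torque: bystander: screwdriver lying flat, 31x186x30 mm; origin under its middle. Leave alone.
There are look-alikes about, which are no part of the job. Leave any brown or purple look-alike of the sink3 alone.

How it is judged:
On the way:
1. the row is in the channel and pressed home: at least 6 N passes from the second to the first heat sink and on to the buffer, for 0.3 s, with the gate still open (y of sink1_mid in the frame of nest between -0.006 and 0.006 m and y of sink2_mid in the frame of nest between -0.006 and 0.006 m and y of sink3_mid in the frame of nest between -0.006 and 0.006 m and y of sink4_mid in the frame of nest between -0.006 and 0.006 m and angle between the x axis of each of sink1_mid, sink2_mid, sink3_mid, sink4_mid and the x axis of nest, either way round below 0.12 rad and distance between sink1_mid and sink2_mid below 0.035 m and distance between sink2_mid and sink3_mid below 0.035 m and distance between sink3_mid and sink4_mid below 0.035 m and x of sink1_mid in the frame of nest above 0.122 m and x of sink4_mid in the frame of nest above 0.025 m and contact force between sink1 and sink2 above 6 N and value of joint gate above 0.8 rad), for 0.3 s.
At the end, for the whole second after the job is handed in: All four heat sinks at rest in the nest in one row: within 6 mm of its centre line and 0.12 rad of straight, neighbours' centres under 35 mm apart, the first more than 122 mm and the last more than 25 mm past the mouth; gate within 0.07 rad of closed (y of sink1_mid in the frame of nest between -0.006 and 0.006 m and y of sink2_mid in the frame of nest between -0.006 and 0.006 m and y of sink3_mid in the frame of nest between -0.006 and 0.006 m and y of sink4_mid in the frame of nest between -0.006 and 0.006 m and angle between the x axis of each of sink1_mid, sink2_mid, sink3_mid, sink4_mid and the x axis of nest, either way round below 0.12 rad and distance between sink1_mid and sink2_mid below 0.035 m and distance between sink2_mid and sink3_mid below 0.035 m and distance between sink3_mid and sink4_mid below 0.035 m and x of sink1_mid in the frame of nest above 0.122 m and x of sink4_mid in the frame of nest above 0.025 m and linear speed of each of sink1, sink2, sink3, sink4 below 0.01 m/s and value of joint gate below 0.07 rad); the robot touches nothing.
It fails at once if the row is pressed with more than 20 N (contact force between sink1 and sink2 above 20 N or contact force between sink2 and sink3 above 20 N or contact force between any of sink3, the fingers and sink4 above 20 N).
It fails at once if the row buckles: a heat sink turns more than 0.35 rad out of line with the channel, or tips more than 0.3 rad (angle between the x axis of any of sink1_mid, sink2_mid, sink3_mid, sink4_mid and the x axis of nest, either way round above 0.35 rad or angle between any of sink1_mid, sink2_mid, sink3_mid, sink4_mid's own z axis and vertical above 0.3 rad).
It fails at once if a heat sink is lifted off the bench by more than 15 mm (height (world z) of any of sink1_mid, sink2_mid, sink3_mid, sink4_mid above 0.031 m).
It fails at once if a bystander is moved by more than 20 mm (distance of any of caliper, solder_spool, loupe, board_a, long_nose_pliers, tape_roll_amber, driver_torque from where it was at the start of the episode above 0.02 m).
It also fails if it takes over 72 s, if anything falls off the work surface, if the arm or the gripper's body presses on something with over 40 N, if the wrist force passes 120 N, or if a joint passes its speed limit or range.

## Working session

There is one attempt and no reset: what is moved stays moved. The work goes in short steps, Python scripts to look and compute and a shell command to move; the robot and the scene stay as the last step left them, time stands still between calls to the robot, and variables do not carry over. Pictures are saved under pics/ and viewed, and the job is handed in when it is done.

```bash
ls; mkdir -p pics; python3 - <<'E'
from plant import arm
import cv2
print(arm.observe())
for n in("scene","top","wrist"):
    f=arm.grab_frame(n); cv2.imwrite(f"pics/{n}0.png",f["color"][:,:,::-1]); print(n,{k:v for k,v in f.items() if k!="color"})
E
```

```text
pics
{'clock': 0.0, 'q': array([-1.27659935e+00,  4.91590313e-01,  1.55945305e+00, -1.51068747e-05,
        1.09167887e+00, -1.05614379e-01]), 'qvel': array([-0.00052205,  0.00101058, -0.00108551, -0.00029257,  0.00012932,
        0.00096713]), 'effort': array([-2.41757280e-04, -6.18457031e+01, -2.61600637e+01, -9.32098055e-05,
        4.02915859e-03, -1.53757139e-05]), 'tool_pos': array([ 0.24322284, -0.57549211,  0.23070739]), 'tcp_rot': array([ 2.00208772,  0.4068261 , -2.00233224]), 'force': array([-0.12600409, -0.88748232, -0.31545637]), 'ft_torque': array([0.02324662, 0.00371147, 0.02277856]), 'opening': 0.0857109757527481}
scene {'fx': 485.70251633295413, 'fy': 485.70251633295413, 'cx': 283.0272595276333, 'cy': 213.43934029136605, 'k1': -0.08299605923335658, 'camera_from_world': array([[-0.87589708, -0.48249638, -0.00124174,  0.48881976],
       [-0.19128574,  0.34960987, -0.91716013,  0.15336592],
       [ 0.44296057, -0.80310036, -0.39851695,  1.01696486],
       [ 0.        ,  0.        ,  0.        ,  1.        ]])}
top {'fx': 461.51010556763777, 'fy': 461.51010556763777, 'cx': 268.42914128956, 'cy': 208.2915372387939, 'k1': 0.02894407612306648, 'camera_from_world': array([[ 0.01924765, -0.99979284, -0.00661808,  0.03885408],
       [-0.9906011 , -0.0181733 , -0.13556987,  0.57884208],
       [ 0.13542152,  0.00916528, -0.99074568,  1.47595561],
       [ 0.        ,  0.        ,  0.        ,  1.        ]])}
wrist {'fx': 320.38847292298436, 'fy': 320.38847292298436, 'cx': 280.42306923727926, 'cy': 216.82293850410684, 'k1': -0.0621141912228525, 'mount': array([[-4.15463565e-04, -3.00077488e-01,  9.53914739e-01,
        -1.42608343e-01],
       [ 9.99999688e-01,  5.16637114e-04,  5.98056178e-04,
         1.56552888e-04],
       [-6.72290953e-04,  9.53914689e-01,  3.00077179e-01,
        -7.71303905e-02],
       [ 0.00000000e+00,  0.00000000e+00,  0.00000000e+00,
         1.00000000e+00]])}
```

View pics/top0.png

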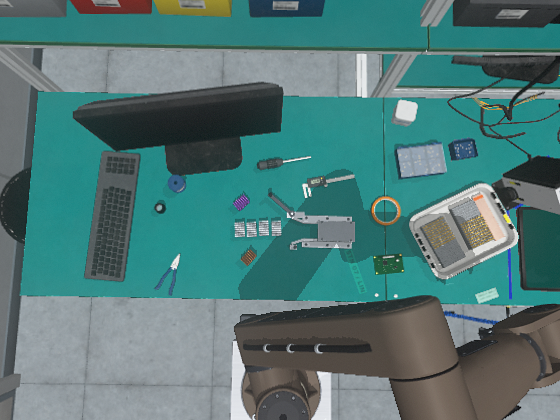

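View pics/scene0.png

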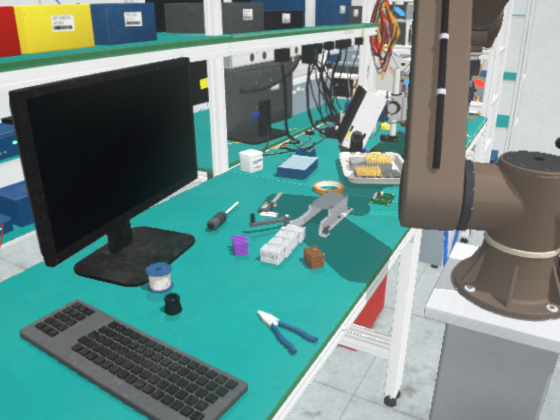

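View pics/wrist0.png

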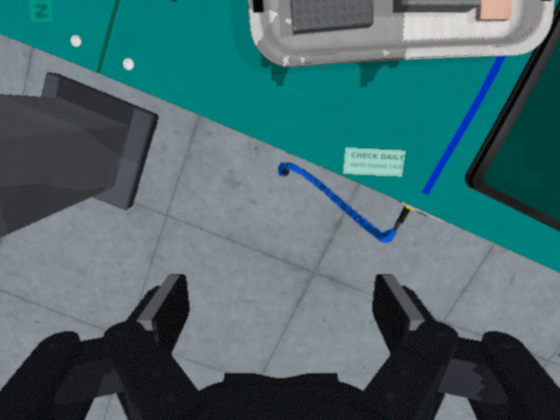

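The top view shows the four-sink row at about (235–281, 228). The nest runs to the right, with its mouth near (291, 232). The gate bar goes to about (270, 192). The purple (241,202) and brown (249,256) sinks are look-alikes and stay where they are. I'll enlarge the crops next.

```bash
cat > h.py <<'E'
import numpy as np, cv2
from scipy.spatial.transform import Rotation as R
def cam(f,st=None):
    if "camera_from_world" in f: return f["camera_from_world"]
    T=np.eye(4);T[:3,:3]=R.from_rotvec(st["tcp_rot"]).as_matrix();T[:3,3]=st["tool_pos"]
    return np.linalg.inv(T@f["mount"])
def proj(f,P,C):
    p=C[:3,:3]@np.asarray(P,float)+C[:3,3]; s=p[:2]/p[2]; s=s*(1+f["k1"]*(s@s))
    return np.array([f["fx"]*s[0]+f["cx"],f["fy"]*s[1]+f["cy"]])
def unproj(f,uv,z,C):
    d=(np.array(uv,float)-[f["cx"],f["cy"]])/[f["fx"],f["fy"]]; s=d.copy()
    for _ in range(20): s=d/(1+f["k1"]*(s@s))
    Rm=C[:3,:3].T; o=-Rm@C[:3,3]; r=Rm@np.array([s[0],s[1],1]); return o+r*(z-o[2])/r[2]
def crop(img,x0,y0,x1,y1,s,name):
    cv2.imwrite(name,cv2.resize(img[y0:y1,x0:x1,::-1],None,fx=s,fy=s,interpolation=cv2.INTER_CUBIC))
E
python3 - <<'E'
import cv2
from h import *
im=cv2.imread("pics/top0.png")[:,:,::-1]; crop(im,225,180,365,270,5.7,"pics/topc.png")
im=cv2.imread("pics/scene0.png")[:,:,::-1]; crop(im,220,170,370,280,5.3,"pics/scenec.png")
E
```

```text
(no output)
```

View pics/topc.png

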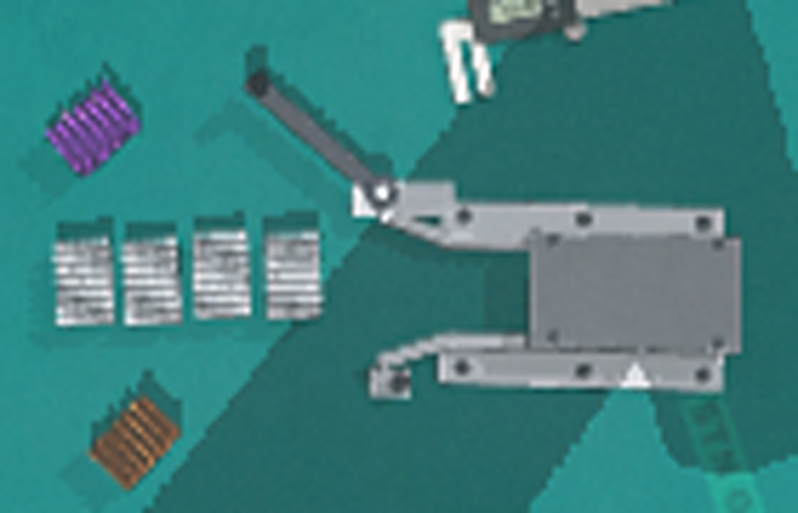

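View pics/scenec.png

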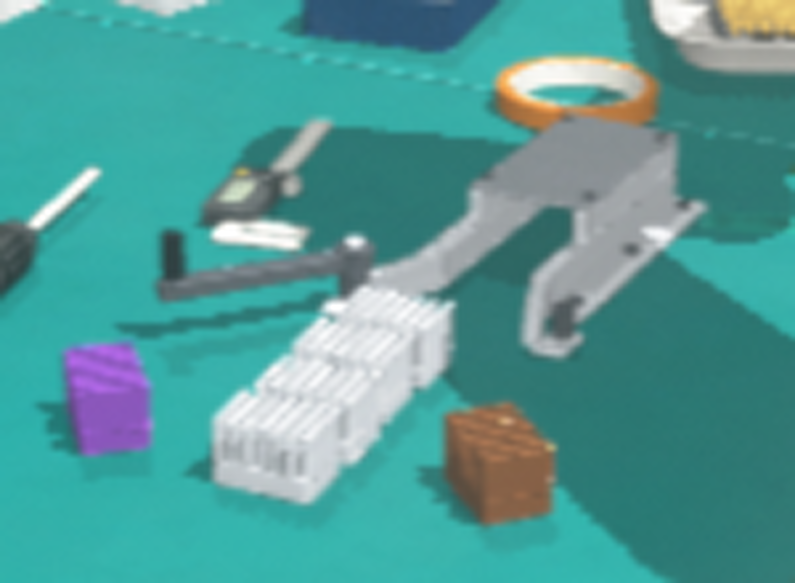

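```bash
python3 - <<'E'
from plant import arm
from h import *
f=arm.grab_frame("top");C=cam(f)
def P(u,v,z): return unproj(f,(225+u/5.7,180+v/5.7),z,C).round(4)
print("campos",-C[:3,:3].T@C[:3,3])
for n,u,v,z in [("pivot",381,193,.035),("peg",259,84,.055),("c1",530,235,.04),("c2",740,238,.04),("c3",740,352,.04),("c4",530,350,.04),("cover",635,294,.04),
 ("s4",84,282,.032),("s3",152,281,.032),("s2",221,274,.032),("s1",294,277,.032),("purple",93,130,.032),("brown",135,444,.032)]: print(n,P(u,v,z))
s=arm.observe();print(R.from_rotvec(s["tcp_rot"]).as_matrix().round(3), s["clock"])
E
```

```text
campos [0.37277761 0.03583796 1.54102734]
pivot [ 0.5616 -0.0275  0.035 ]
peg [0.6206 0.0439 0.055 ]
c1 [ 0.5383 -0.113   0.04  ]
c2 [ 0.5388 -0.2329  0.04  ]
c3 [ 0.4736 -0.2325  0.04  ]
c4 [ 0.4724 -0.1132  0.04  ]
cover [ 0.5055 -0.173   0.04  ]
s4 [0.5072 0.1426 0.032 ]
s3 [0.5085 0.1034 0.032 ]
s2 [0.5133 0.0638 0.032 ]
s1 [0.5123 0.0218 0.032 ]
purple [0.5957 0.1398 0.032 ]
brown [0.4151 0.1109 0.032 ]
[[-0.     0.389 -0.921]
 [ 0.001 -0.921 -0.389]
 [-1.    -0.001 -0.   ]] 0.2
```

```bash
python3 -m creep '[[[-0.1464,0,0],[0,0,0],1],[[-0.1464,0,0],[0,0,0],1],[[-0.1464,0,0],[0,0,0],0],[[-0.1464,0,0],[0,0,0],0],[[-0.1464,0,0],[0,0,0],-0.7],[[-0.1464,0,0],[0,0,0],-0.7],[[-0.1464,0,0],[0,0,0],-0.7],[[-0.1464,0,0],[0,0,0],-0.7],[[0,0,0],[0,40,0],-0.7],[[0,0,0],[0,40,0],-0.7]]' 30
```

```text
clock: 1.2
tool_pos: [0.3235, -0.576, 0.2315]
tcp_rot: [1.21, 1.208, -1.21]
force: [-1.0, -0.8, 0.5]
opening: 0.0126
```

```bash
python3 -m creep '[[[0,0,0],[0,30,-35],-0.7],[[0,0,0],[0,30,-35],-0.7],[[0,0,0],[0,25,-35],-0.7],[[0,0,0],[0,25,-35],-0.7],[[0,0,0],[0,25,-35],-0.7],[[0,0,0],[0,25,-35],-0.7],[[0,0,0],[0,24,-35],-0.7],[[0,0,0],[0,0,-45],-0.7],[[0,0,0],[0,0,-45],-0.7],[[0,0,0],[0,0,-45],-0.7]]' && python3 -m creep '[[[0,0,0],[0,0,-45],-0.7],[[0,0,0],[0,0,-45],-0.7],[[0,0,0],[0,0,-45],-0.7],[[0,0,0],[0,0,-45],-0.7],[[0,0,0],[0,0,-45],-0.7],[[0,0,0],[0,0,-45],-0.7],[[0,0,0],[0,0,-45],-0.7],[[0,0,0],[0,0,-45],-0.7],[[0,0,0],[0,0,-40],-0.7],[[0,0,0],[0,0,0],-0.7]]'
```

```text
clock: 2.2
tool_pos: [0.507, -0.1939, 0.2311]
tcp_rot: [1.209, 1.21, -1.209]
force: [0.8, -0.2, 0.3]
opening: 0.0127
clock: 3.2
tool_pos: [0.5067, 0.2081, 0.2311]
tcp_rot: [1.207, 1.211, -1.206]
force: [0.2, 0.1, -1.0]
opening: 0.013
```

```bash
python3 - <<'E'
from plant import arm
import cv2,pickle
s=arm.observe();f=arm.grab_frame("wrist");cv2.imwrite("pics/w1.png",f["color"][:,:,::-1]);pickle.dump((s,f),open("w1.pkl","wb"))
print(s["tool_pos"],s["tcp_rot"],s["clock"])
E
```

```text
[0.50667211 0.20813969 0.23107783] [ 1.20652904  1.21149754 -1.20574837] 3.2
```

View pics/w1.png

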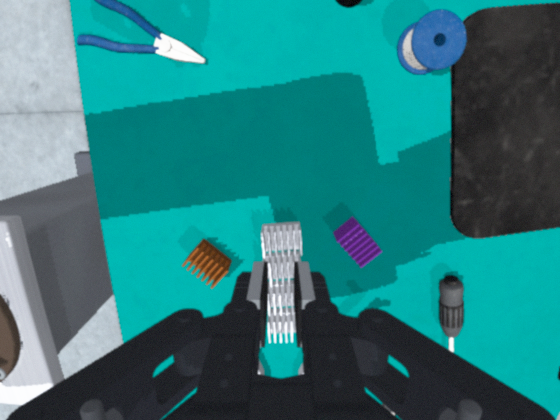

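The wrist view looks back along the row: sinks at about (282, 235–345), with the brown (207,262) and purple (357,242) look-alikes on either side. I'll step back over the nest to get an unobstructed view of the row and mouth.

```bash
python3 -m creep '[[[0,0,0],[-4,0,40],-0.7],[[0,0,0],[-4,0,40],-0.7],[[0,0,0],[-4,0,40],-0.7],[[0,0,0],[-4,0,40],-0.7],[[0,0,0],[0,0,40],-0.7],[[0,0,0],[0,0,40],-0.7],[[0,0,0],[0,0,40],-0.7],[[0,0,0],[0,0,40],-0.7],[[0,0,0],[0,0,0],-0.7],[[0,0,0],[0,0,0],-0.7]]'
python3 - <<'E'
from plant import arm
import cv2,pickle
s=arm.observe();f=arm.grab_frame("wrist");cv2.imwrite("pics/w2.png",f["color"][:,:,::-1]);pickle.dump((s,f),open("w2.pkl","wb"))
print(s["tool_pos"],s["tcp_rot"],s["clock"])
E
```

```text
clock: 4.25
tool_pos: [0.5065, -0.117, 0.2471]
tcp_rot: [1.211, 1.208, -1.212]
force: [0.1, -0.4, 0.2]
opening: 0.013
[ 0.50650342 -0.11702365  0.24712772] [ 1.21117232  1.20835305 -1.21159329] 4.25
```

View pics/w2.png

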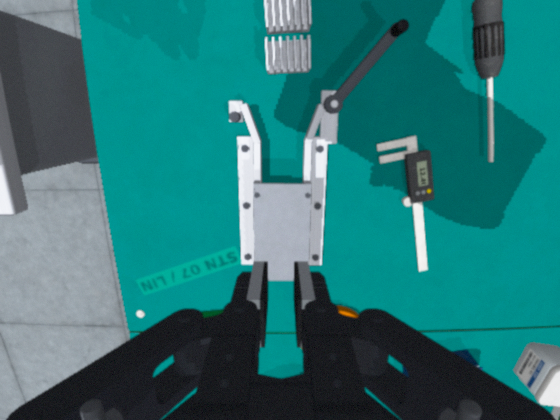

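The nest is clear: cover at (253–312, 183–280), pivot (333,103), peg (400,27). I'll move 90 mm back so both the whole row and the mouth are in the picture.

```bash
python3 -m creep '[[[0,0,0],[0,0,-30],-0.7],[[0,0,0],[0,0,-30],-0.7],[[0,0,0],[0,0,-30],-0.7],[[0,0,0],[0,0,0],-0.7],[[0,0,0],[0,0,0],-0.7]]'
python3 - <<'E'
from plant import arm
import cv2,pickle
from h import *
s=arm.observe();f=arm.grab_frame("wrist");cv2.imwrite("pics/w3.png",f["color"][:,:,::-1]);pickle.dump((s,f),open("w3.pkl","wb"))
crop(f["color"],210,0,430,240,2.5,"pics/w3c.png")
s2,f2=pickle.load(open("w2.pkl","rb"));crop(f2["color"],210,80,410,290,2.8,"pics/w2c.png")
print(s["tool_pos"],s["tcp_rot"],s["clock"])
E
```

```text
clock: 4.8
tool_pos: [0.507, -0.0245, 0.2474]
tcp_rot: [1.207, 1.21, -1.207]
force: [-0.8, -0.6, -0.0]
opening: 0.0129
[ 0.50695255 -0.02452609  0.24741345] [ 1.20696162  1.21033789 -1.20708617] 4.8
```

View pics/w3c.png

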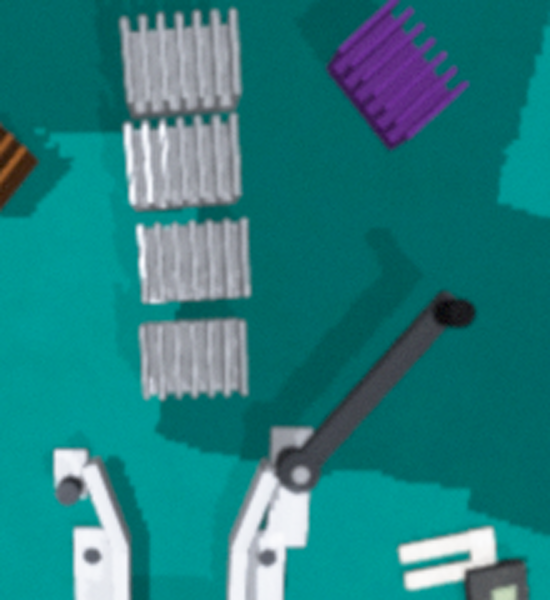

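View pics/w2c.png

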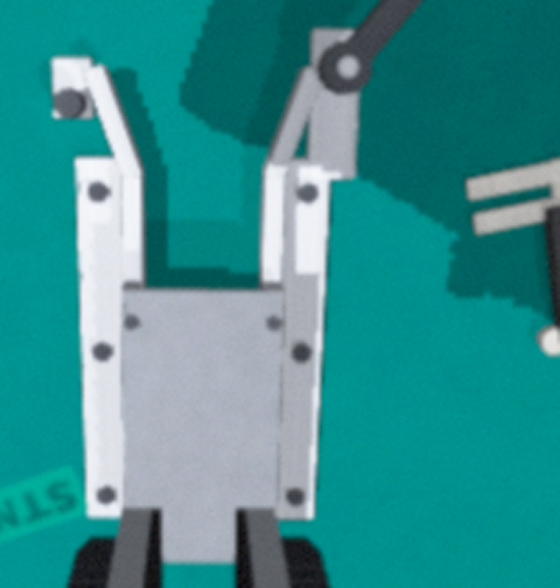

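```bash
python3 - <<'E'
from h import *
import pickle
s,f=pickle.load(open("w2.pkl","rb"));C=cam(f,s)
P=lambda u,v,z:unproj(f,(210+u/2.8,80+v/2.8),z,C).round(4)
for n,u,v,z in [("coverL",123,290,.04),("coverR",283,290,.04),("bL1",98,192,.006),("bR1",307,192,.006),("bL2",102,351,.006),("bR2",301,351,.006),("bL3",106,495,.006),("bR3",295,495,.006),("pivot",347,66,.04),("wl",138,165,.02),("wr",266,165,.02),("post",69,102,.035)]: print(n,P(u,v,z))
s,f=pickle.load(open("w3.pkl","rb"));C=cam(f,s)
P=lambda u,v,z:unproj(f,(210+u/2.5,v/2.5),z,C).round(4)
for n,u,v,z in [("s4",182,57,.032),("s3",183,160,.032),("s2",194,260,.032),("s1",194,358,.032),("pivot",301,474,.04),("bL1",92,556,.006),("bR1",268,557,.006),("peg",458,313,.055),
 ("s4l",121,15,.032),("s4r",240,10,.032),("s1l",141,322,.032),("s1r",246,319,.032)]: print(n,P(u,v,z))
E
```

```text
coverL [ 0.4776 -0.1117  0.04  ]
coverR [ 0.541  -0.1118  0.04  ]
bL1 [ 0.4653 -0.0766  0.006 ]
bR1 [ 0.5534 -0.0768  0.006 ]
bL2 [ 0.4647 -0.1461  0.006 ]
bR2 [ 0.553  -0.1463  0.006 ]
bL3 [ 0.4641 -0.2159  0.006 ]
bR3 [ 0.5525 -0.2162  0.006 ]
pivot [ 0.5628 -0.0272  0.04  ]
wl [ 0.4833 -0.0646  0.02  ]
wr [ 0.5348 -0.0647  0.02  ]
post [ 0.4585 -0.0399  0.035 ]
s4 [0.5094 0.1436 0.032 ]
s3 [0.51   0.1047 0.032 ]
s2 [0.5149 0.065  0.032 ]
s1 [0.5153 0.024  0.032 ]
pivot [ 0.5634 -0.026   0.04  ]
bL1 [ 0.4653 -0.0764  0.006 ]
bR1 [ 0.5543 -0.0766  0.006 ]
peg [0.6221 0.0448 0.055 ]
s4l [0.485 0.159 0.032]
s4r [0.5323 0.161  0.032 ]
s1l [0.4922 0.0393 0.032 ]
s1r [0.5376 0.0407 0.032 ]
```

Both views agree: the centreline is at x ≈ 0.509, running along −y, with the mouth at y ≈ −0.027. The sinks are at y ≈ 0.144, 0.105, 0.065 and 0.024, with x from 0.509 to 0.515. That's about 40 mm apart, and the rear face is at y ≈ 0.160. Next I go behind the row and down.

```bash
python3 -m creep '[[[0,0,0],[0,2,-40],-0.7],[[0,0,0],[0,0,-40],-0.7],[[0,0,0],[0,0,-40],-0.7],[[0,0,0],[0,0,-40],-0.7],[[0,0,0],[0,0,-40],-0.7],[[0,0,0],[0,0,-24],-0.7],[[0,0,0],[40,0,0],-0.7],[[0,0,0],[40,0,0],-0.7],[[0,0,0],[40,0,0],-0.7],[[0,0,0],[40,0,0],-0.7]]' && python3 -m creep '[[[0,0,0],[30,0,0],-0.7],[[0,0,0],[25,0,0],-0.7],[[0,0,0],[15,0,0],-0.7],[[0,0,0],[7,0,0],-0.7],[[0,0,0],[0,0,0],-0.7],[[0,0,0],[0,0,0],-0.7],[[0,0,0],[0,0,0],-0.7]]'
```

```text
clock: 5.85
tool_pos: [0.5094, 0.1977, 0.0859]
tcp_rot: [1.21, 1.209, -1.209]
force: [0.8, 0.7, 0.3]
opening: 0.0129
clock: 6.55
tool_pos: [0.5096, 0.1983, 0.0112]
tcp_rot: [1.21, 1.208, -1.208]
force: [-0.3, 0.4, 0.5]
opening: 0.0128
```

```bash
python3 - <<'E'
from plant import arm
import cv2,pickle
from h import *
s=arm.observe();f=arm.grab_frame("scene");crop(f["color"],220,170,370,280,5.3,"pics/s2.png")
f=arm.grab_frame("wrist");cv2.imwrite("pics/w4.png",f["color"][:,:,::-1])
print(s["tool_pos"],s["force"],s["clock"])
E
```

```text
[0.50962464 0.19831645 0.01119127] [-0.27447952  0.37101993  0.50641908] 6.55
```

View pics/s2.png

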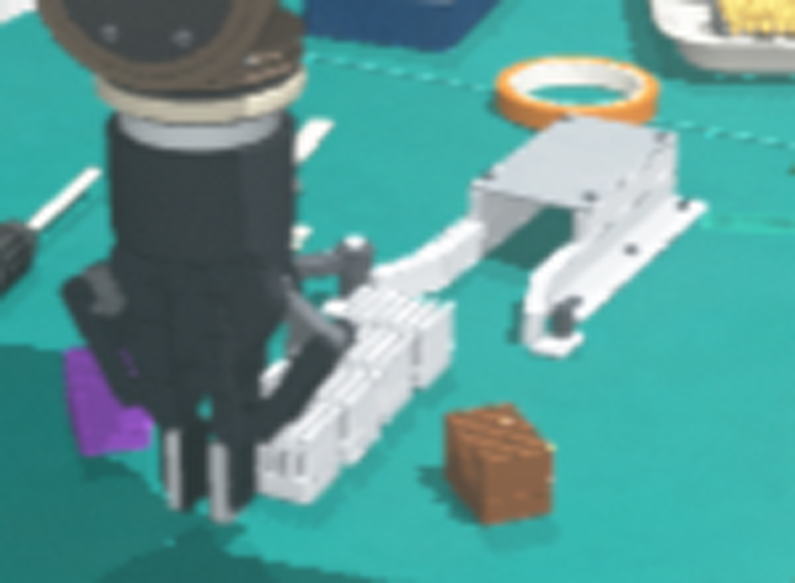

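View pics/w4.png

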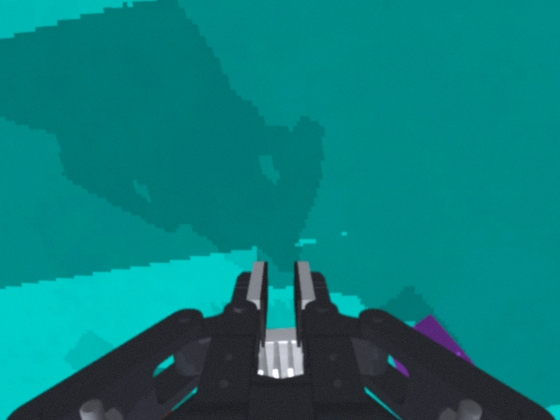

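The fingers are behind sink4, about 27 mm off its rear face. Pushing starts now.

```bash
python3 -m creep '[[[0,0,0],[1,0,4],-0.7],[[0,0,0],[1,0,4],-0.7],[[0,0,0],[0,0,4],-0.7],[[0,0,0],[0,0,4],-0.7],[[0,0,0],[0,0,3],-0.7],[[0,0,0],[0,0,3],-0.7],[[0,0,0],[0,0,3],-0.7],[[0,0,0],[0,0,3],-0.7],[[0,0,0],[0,0,3],-0.7],[[0,0,0],[0,0,3],-0.7]]' && python3 -m creep '[[[0,0,0],[0,0,3],-0.7],[[0,0,0],[0,0,3],-0.7],[[0,0,0],[0,0,3],-0.7],[[0,0,0],[0,0,3],-0.7],[[0,0,0],[0,0,3],-0.7],[[0,0,0],[0,0,3],-0.7],[[0,0,0],[0,0,3],-0.7],[[0,0,0],[0,0,3],-0.7],[[0,0,0],[0,0,3],-0.7],[[0,0,0],[0,0,3],-0.7]]'
python3 - <<'E'
from plant import arm
from h import *
f=arm.grab_frame("top");crop(f["color"],225,180,365,270,5.7,"pics/t3.png")
f=arm.grab_frame("scene");crop(f["color"],220,170,370,280,5.3,"pics/s3.png")
E
```

```text
clock: 7.65
tool_pos: [0.5092, 0.1641, 0.0083]
tcp_rot: [1.209, 1.209, -1.209]
force: [0.1, 1.3, 0.2]
opening: 0.0129
clock: 8.65
tool_pos: [0.5092, 0.1341, 0.0083]
tcp_rot: [1.209, 1.209, -1.209]
force: [-0.2, 0.8, -0.5]
opening: 0.0128
```

View pics/t3.png

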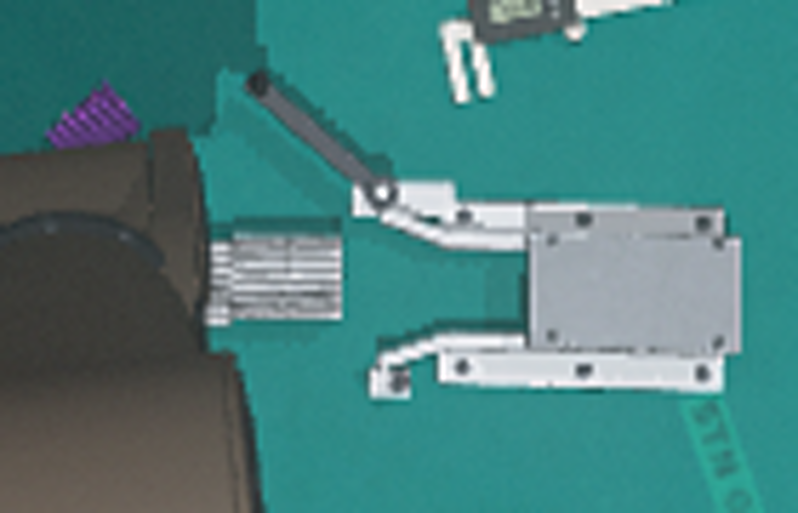

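View pics/s3.png

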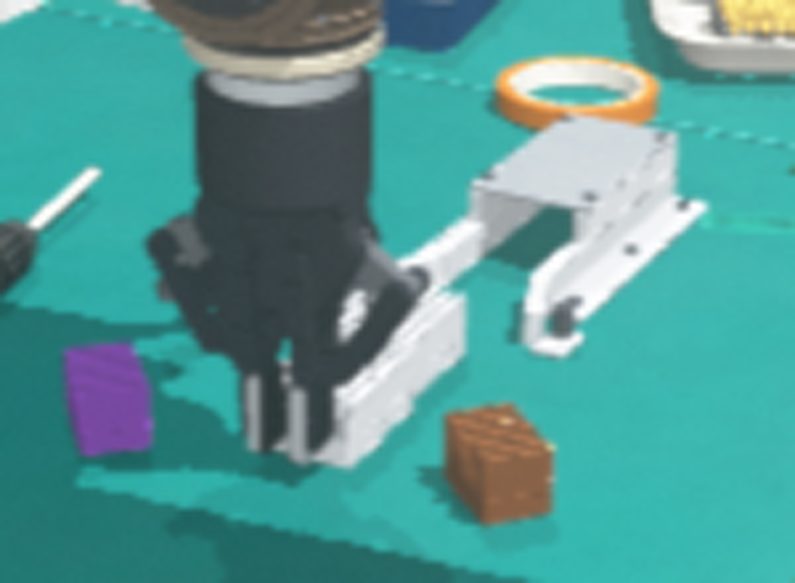

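The row is closed up and straight (205–343, 278 in the crop) and the force is about 1 N. I'll keep going into the flare.

```bash
python3 -m creep '[[[0,0,0],[0,0,3],-0.7],[[0,0,0],[0,0,3],-0.7],[[0,0,0],[0,0,3],-0.7],[[0,0,0],[0,0,3],-0.7],[[0,0,0],[0,0,3],-0.7],[[0,0,0],[0,0,3],-0.7],[[0,0,0],[0,0,3],-0.7],[[0,0,0],[0,0,3],-0.7],[[0,0,0],[0,0,3],-0.7],[[0,0,0],[0,0,3],-0.7]]' && python3 -m creep '[[[0,0,0],[0,0,2],-0.7],[[0,0,0],[0,0,2],-0.7],[[0,0,0],[0,0,2],-0.7],[[0,0,0],[0,0,2],-0.7],[[0,0,0],[0,0,2],-0.7],[[0,0,0],[0,0,2],-0.7],[[0,0,0],[0,0,2],-0.7],[[0,0,0],[0,0,2],-0.7],[[0,0,0],[0,0,2],-0.7],[[0,0,0],[0,0,2],-0.7]]' && python3 -m creep '[[[0,0,0],[0,0,2],-0.7],[[0,0,0],[0,0,2],-0.7],[[0,0,0],[0,0,2],-0.7],[[0,0,0],[0,0,2],-0.7],[[0,0,0],[0,0,2],-0.7]]'
python3 - <<'E'
from plant import arm
from h import *
f=arm.grab_frame("top");crop(f["color"],225,180,365,270,5.7,"pics/t4.png")
f=arm.grab_frame("scene");crop(f["color"],220,170,370,280,5.3,"pics/s4.png")
E
```

```text
clock: 9.75
tool_pos: [0.5092, 0.104, 0.0083]
tcp_rot: [1.209, 1.209, -1.209]
force: [-0.3, 1.6, 0.2]
opening: 0.0126
clock: 10.75
tool_pos: [0.5092, 0.0841, 0.0083]
tcp_rot: [1.209, 1.209, -1.209]
force: [-0.1, 0.8, -0.3]
opening: 0.013
clock: 11.25
tool_pos: [0.5092, 0.0742, 0.0083]
tcp_rot: [1.209, 1.209, -1.209]
force: [-0.6, 0.9, 0.5]
opening: 0.0125
```

View pics/t4.png

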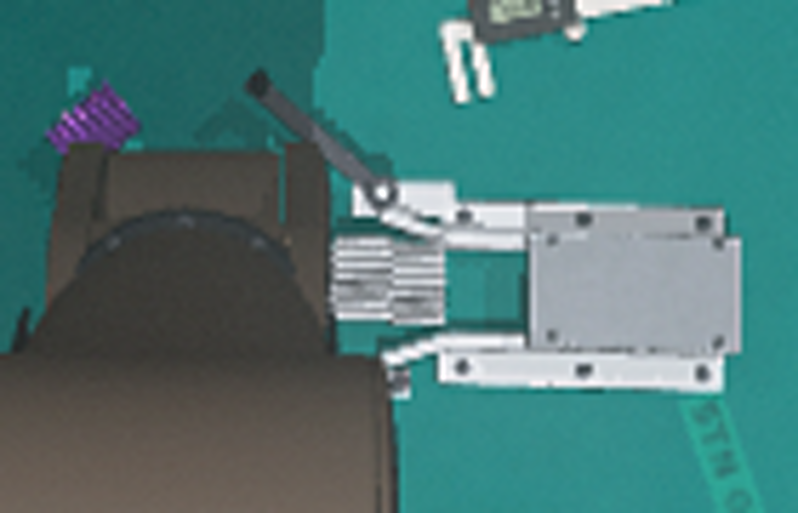

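View pics/s4.png

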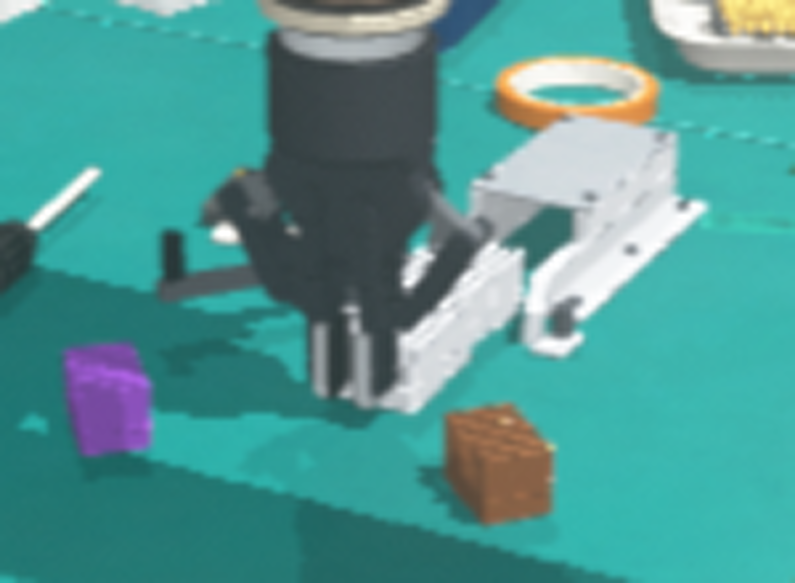

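Sink1 has been centred by the flare (395–443, 283) with no rotation. Continuing.

```bash
python3 -m creep '[[[0,0,0],[0,0,2],-0.7],[[0,0,0],[0,0,2],-0.7],[[0,0,0],[0,0,2],-0.7],[[0,0,0],[0,0,2],-0.7],[[0,0,0],[0,0,2],-0.7],[[0,0,0],[0,0,2],-0.7],[[0,0,0],[0,0,2],-0.7],[[0,0,0],[0,0,2],-0.7],[[0,0,0],[0,0,2],-0.7],[[0,0,0],[0,0,2],-0.7]]' && python3 -m creep '[[[0,0,0],[0,0,2],-0.7],[[0,0,0],[0,0,2],-0.7],[[0,0,0],[0,0,2],-0.7],[[0,0,0],[0,0,2],-0.7],[[0,0,0],[0,0,2],-0.7],[[0,0,0],[0,0,2],-0.7],[[0,0,0],[0,0,2],-0.7],[[0,0,0],[0,0,2],-0.7],[[0,0,0],[0,0,2],-0.7],[[0,0,0],[0,0,2],-0.7]]'
python3 - <<'E'
from plant import arm
from h import *
f=arm.grab_frame("top");crop(f["color"],225,180,365,270,5.7,"pics/t5.png")
f=arm.grab_frame("scene");crop(f["color"],220,170,370,280,5.3,"pics/s5.png")
E
```

```text
clock: 12.35
tool_pos: [0.5092, 0.0541, 0.0083]
tcp_rot: [1.209, 1.209, -1.209]
force: [0.1, 0.9, -0.4]
opening: 0.0132
clock: 13.35
tool_pos: [0.5092, 0.0341, 0.0083]
tcp_rot: [1.209, 1.209, -1.209]
force: [-0.2, 0.6, -0.4]
opening: 0.013
```

View pics/t5.png

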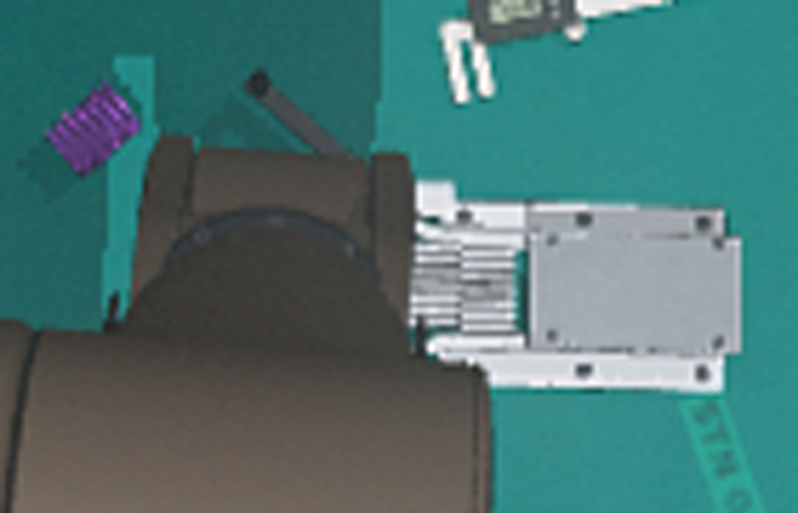

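View pics/s5.png

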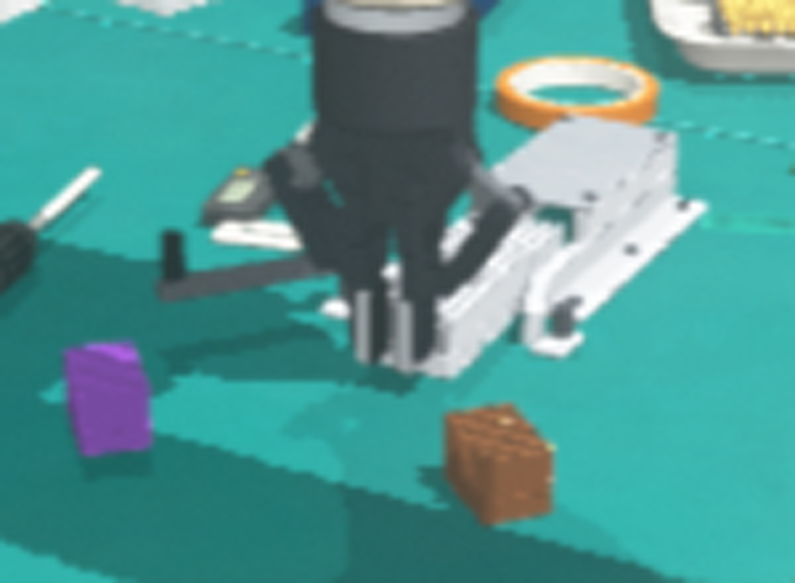

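```bash
python3 -m creep '[[[0,0,0],[0,0,2],-0.7],[[0,0,0],[0,0,2],-0.7],[[0,0,0],[0,0,2],-0.7],[[0,0,0],[0,0,2],-0.7],[[0,0,0],[0,0,2],-0.7],[[0,0,0],[0,0,2],-0.7],[[0,0,0],[0,0,2],-0.7],[[0,0,0],[0,0,2],-0.7],[[0,0,0],[0,0,2],-0.7],[[0,0,0],[0,0,2],-0.7]]' && python3 -m creep '[[[0,0,0],[0,0,2],-0.7],[[0,0,0],[0,0,2],-0.7],[[0,0,0],[0,0,2],-0.7],[[0,0,0],[0,0,2],-0.7],[[0,0,0],[0,0,2],-0.7],[[0,0,0],[0,0,2],-0.7],[[0,0,0],[0,0,2],-0.7],[[0,0,0],[0,0,2],-0.7],[[0,0,0],[0,0,2],-0.7],[[0,0,0],[0,0,2],-0.7]]'
```

```text
clock: 14.45
tool_pos: [0.5092, 0.0142, 0.0083]
tcp_rot: [1.209, 1.209, -1.209]
force: [-0.5, 1.4, 0.2]
opening: 0.013
clock: 15.45
tool_pos: [0.5092, -0.0058, 0.0083]
tcp_rot: [1.209, 1.209, -1.209]
force: [-0.5, 1.6, 0.0]
opening: 0.0127
```

```bash
python3 -m creep '[[[0,0,0],[0,0,2],-0.7],[[0,0,0],[0,0,2],-0.7],[[0,0,0],[0,0,2],-0.7],[[0,0,0],[0,0,2],-0.7],[[0,0,0],[0,0,1],-0.7]]'
python3 - <<'E'
from plant import arm
from h import *
f=arm.grab_frame("scene");crop(f["color"],220,170,370,280,5.3,"pics/s6.png")
E
```

```text
clock: 15.95
tool_pos: [0.5092, -0.0149, 0.0083]
tcp_rot: [1.209, 1.209, -1.209]
force: [-0.4, 2.2, 0.7]
opening: 0.0124
```

View pics/s6.png

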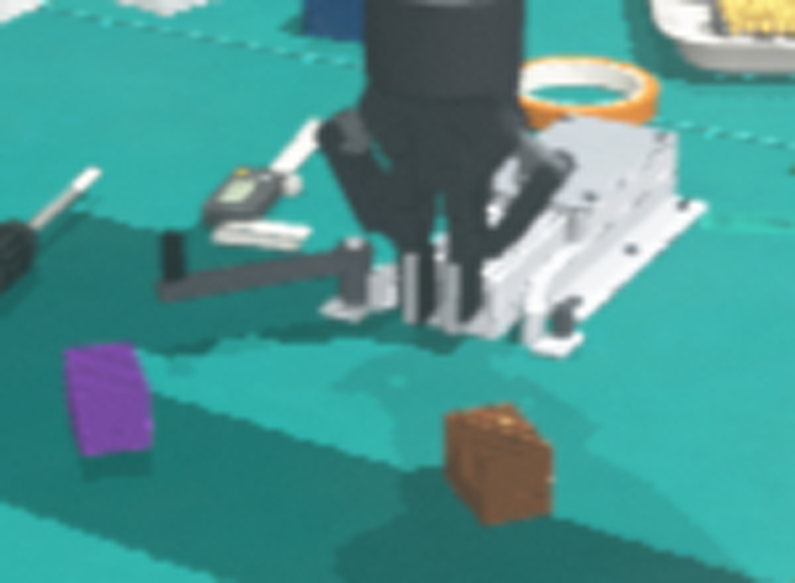

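The fingers are just at the mouth and everything is clear. From here I feel for the buffer in small steps.

```bash
for i in 1; do python3 -m creep '[[[0,0,0],[0,0,1],-0.7],[[0,0,0],[0,0,1],-0.7],[[0,0,0],[0,0,0],-0.7]]' ; done | grep -E "pos|force"; python3 -m creep '[[[0,0,0],[0,0,0.7],-0.7],[[0,0,0],[0,0,0.7],-0.7],[[0,0,0],[0,0,0.6],-0.7]]' | grep -E "pos|force"
```

```text
tool_pos: [0.5092, -0.0168, 0.0083]
force: [-0.2, 0.5, 1.2]
tool_pos: [0.5092, -0.0187, 0.0083]
force: [0.2, 0.2, 0.5]
```

```bash
python3 -m creep '[[[0,0,0],[0,0,0.7],-0.7],[[0,0,0],[0,0,0.7],-0.7],[[0,0,0],[0,0,0.6],-0.7]]' | grep -E "pos|force"
```

```text
tool_pos: [0.5092, -0.0207, 0.0083]
force: [-0.4, 1.6, -0.6]
```

```bash
python3 -m creep '[[[0,0,0],[0,0,0.7],-0.7],[[0,0,0],[0,0,0.7],-0.7],[[0,0,0],[0,0,0.6],-0.7]]' | grep -E "pos|force"
```

```text
tool_pos: [0.5092, -0.0228, 0.0083]
force: [0.1, 1.3, 0.1]
```

```bash
python3 -m creep '[[[0,0,0],[0,0,0.7],-0.7],[[0,0,0],[0,0,0.7],-0.7],[[0,0,0],[0,0,0.6],-0.7]]' | grep -E "pos|force"
```

```text
tool_pos: [0.5092, -0.0248, 0.0083]
force: [-0.1, 1.5, -0.4]
```

```bash
python3 -m creep '[[[0,0,0],[0,0,0.8],-0.7],[[0,0,0],[0,0,0.8],-0.7],[[0,0,0],[0,0,0.6],-0.7]]' | grep -E "pos|force"
```

```text
tool_pos: [0.5092, -0.0269, 0.0083]
force: [-0.5, 0.7, -0.5]
```

```bash
python3 -m creep '[[[0,0,0],[0,0,0.8],-0.7],[[0,0,0],[0,0,0.8],-0.7],[[0,0,0],[0,0,0.6],-0.7]]' | grep -E "pos|force"
```

```text
tool_pos: [0.5092, -0.0292, 0.0083]
force: [0.3, 0.4, -0.2]
```

```bash
python3 -m creep '[[[0,0,0],[0,0,0.8],-0.7],[[0,0,0],[0,0,0.8],-0.7],[[0,0,0],[0,0,0.6],-0.7]]' | grep -E "pos|force"
```

```text
tool_pos: [0.5092, -0.0314, 0.0083]
force: [0.2, 1.0, -0.8]
```

```bash
python3 -m creep '[[[0,0,0],[0,0,0.8],-0.7],[[0,0,0],[0,0,0.8],-0.7],[[0,0,0],[0,0,0.6],-0.7]]' | grep -E "pos|force"
```

```text
tool_pos: [0.5092, -0.0336, 0.0083]
force: [0.1, 0.8, -1.0]
```

```bash
python3 -m creep '[[[0,0,0],[0,0,0.8],-0.7],[[0,0,0],[0,0,0.8],-0.7],[[0,0,0],[0,0,0.6],-0.7]]' | grep -E "pos|force"
```

```text
tool_pos: [0.5092, -0.0358, 0.0083]
force: [-0.2, 1.3, 0.3]
```

```bash
python3 -m creep '[[[0,0,0],[0,0,0.8],-0.7],[[0,0,0],[0,0,0.8],-0.7],[[0,0,0],[0,0,0.6],-0.7]]' | grep -E "pos|force"
```

```text
tool_pos: [0.5092, -0.038, 0.0083]
force: [0.5, 0.9, 0.3]
```

```bash
python3 -m creep '[[[0,0,0],[0,0,0.8],-0.7],[[0,0,0],[0,0,0.8],-0.7],[[0,0,0],[0,0,0.6],-0.7]]' | grep -E "pos|force"
```

```text
tool_pos: [0.5092, -0.0402, 0.0083]
force: [-0.0, 0.2, -0.2]
```

```bash
python3 -m creep '[[[0,0,0],[0,0,0.8],-0.7],[[0,0,0],[0,0,0.8],-0.7],[[0,0,0],[0,0,0.6],-0.7]]' | grep -E "pos|force"
```

```text
tool_pos: [0.5092, -0.0424, 0.0083]
force: [0.2, 0.9, -0.1]
```

```bash
python3 -m creep '[[[0,0,0],[0,0,0.8],-0.7],[[0,0,0],[0,0,0.8],-0.7],[[0,0,0],[0,0,0.6],-0.7]]' | grep -E "pos|force"
```

```text
tool_pos: [0.5092, -0.0446, 0.0083]
force: [1.0, 1.1, 0.3]
```

```bash
python3 -m creep '[[[0,0,0],[0,0,0.8],-0.7],[[0,0,0],[0,0,0.8],-0.7],[[0,0,0],[0,0,0.6],-0.7]]' | grep -E "pos|force"
```

```text
tool_pos: [0.5092, -0.0468, 0.0083]
force: [-0.2, 1.1, -0.4]
```

```bash
python3 -m creep '[[[0,0,0],[0,0,0.8],-0.7],[[0,0,0],[0,0,0.8],-0.7],[[0,0,0],[0,0,0.6],-0.7]]' | grep -E "pos|force"
```

```text
tool_pos: [0.5092, -0.0489, 0.0083]
force: [-0.0, 1.3, 0.1]
```

```bash
python3 -m creep '[[[0,0,0],[0,0,0.8],-0.7],[[0,0,0],[0,0,0.8],-0.7],[[0,0,0],[0,0,0.6],-0.7]]' | grep -E "pos|force|clock"
```

```text
clock: 21.1
tool_pos: [0.5092, -0.0511, 0.0083]
force: [-0.8, 0.8, -0.2]
```

```bash
python3 -m creep '[[[0,0,0],[0,0,0.8],-0.7],[[0,0,0],[0,0,0.8],-0.7],[[0,0,0],[0,0,0.6],-0.7]]' | grep -E "pos|force"
```

```text
tool_pos: [0.5091, -0.0531, 0.0083]
force: [0.7, 6.3, -0.2]
```

Buffer contact, at 6.3 N. I'll go on gently.

```bash
python3 -m creep '[[[0,0,0],[0,0,0.3],-0.7],[[0,0,0],[0,0,0.2],-0.7],[[0,0,0],[0,0,0],-0.7]]' | grep -E "pos|force"
```

```text
tool_pos: [0.5091, -0.0535, 0.0083]
force: [1.2, 4.9, -0.2]
```

```bash
python3 -m creep '[[[0,0,0],[0,0,0.3],-0.7],[[0,0,0],[0,0,0.3],-0.7],[[0,0,0],[0,0,0],-0.7]]' | grep -E "pos|force"
```

```text
tool_pos: [0.5091, -0.0539, 0.0083]
force: [0.2, 7.4, 0.8]
```

```bash
python3 -m creep '[[[0,0,0],[0,0,0.3],-0.7],[[0,0,0],[0,0,0.3],-0.7],[[0,0,0],[0,0,0],-0.7]]' | grep -E "pos|force"
```

```text
tool_pos: [0.5091, -0.0543, 0.0083]
force: [1.6, 9.7, 0.1]
```

```bash
python3 -m creep '[[[0,0,0],[0,0,0.3],-0.7],[[0,0,0],[0,0,0.2],-0.7],[[0,0,0],[0,0,0],-0.7],[[0,0,0],[0,0,0],-0.7]]' | grep -E "pos|force"
```

```text
tool_pos: [0.509, -0.0546, 0.0083]
force: [1.8, 11.3, 1.2]
```

```bash
python3 -m creep '[[[0,0,0],[0,0,0.2],-0.7],[[0,0,0],[0,0,0],-0.7],[[0,0,0],[0,0,0],-0.7],[[0,0,0],[0,0,0],-0.7],[[0,0,0],[0,0,0],-0.7]]' | grep -E "pos|force";python3 -m creep '[[[0,0,0],[0,0,0],-0.7],[[0,0,0],[0,0,0],-0.7],[[0,0,0],[0,0,0],-0.7],[[0,0,0],[0,0,0],-0.7],[[0,0,0],[0,0,0],-0.7]]' | grep -E "pos|force"
python3 - <<'E'
from plant import arm
from h import *
f=arm.grab_frame("scene");crop(f["color"],220,170,370,280,5.3,"pics/s7.png")
s=arm.observe();print(s["force"],s["clock"])
E
```

```text
tool_pos: [0.5091, -0.0548, 0.0083]
force: [1.2, 11.9, 0.4]
tool_pos: [0.5091, -0.0548, 0.0083]
force: [1.7, 12.4, 1.1]
[ 0.68915347 11.93348258 -0.06116774] 23.75
```

View pics/s7.png

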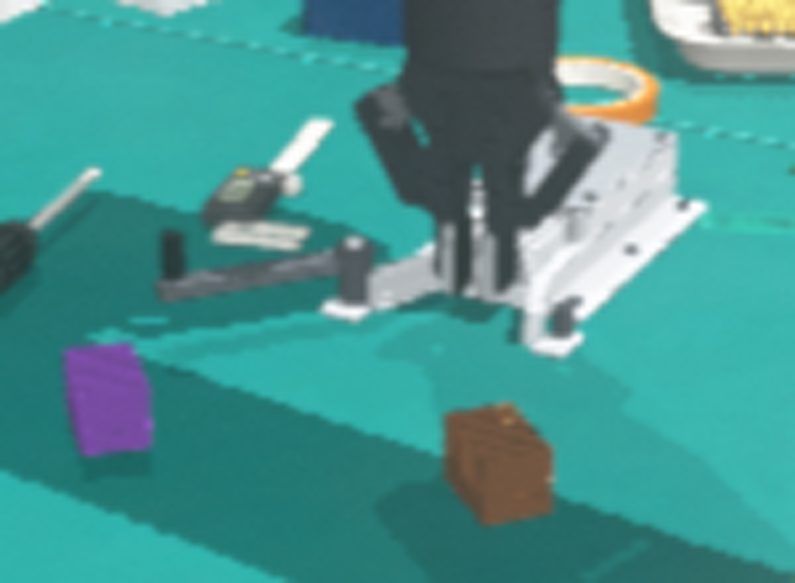

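About 12 N has been held for over 1 s with the gate still open. Now I retract slowly, and I'll check clearances (driver, monitor) for the gate move.

```bash
python3 -m creep '[[[0,0,0],[0,0,-0.4],-0.7],[[0,0,0],[0,0,-0.4],-0.7],[[0,0,0],[0,0,-0.4],-0.7],[[0,0,0],[0,0,-0.4],-0.7],[[0,0,0],[0,0,-0.4],-0.7],[[0,0,0],[0,0,-0.4],-0.7],[[0,0,0],[0,0,-0.4],-0.7],[[0,0,0],[0,0,-0.4],-0.7],[[0,0,0],[0,0,-1],-0.7],[[0,0,0],[0,0,-2],-0.7]]'; python3 -m creep '[[[0,0,0],[0,0,-6],-0.7],[[0,0,0],[0,0,-10],-0.7],[[0,0,0],[0,0,-20],-0.7],[[0,0,0],[0,0,-25],-0.7],[[0,0,0],[-20,0,-25],-0.7],[[0,0,0],[-40,0,-10],-1],[[0,0,0],[-40,0,0],-1],[[0,0,0],[-20,0,0],-1]]'
python3 - <<'E'
from plant import arm
from h import *
s=arm.observe();print(s["q"].round(2),s["clock"],s["tool_pos"])
f=arm.grab_frame("top");crop(f["color"],225,180,365,270,5.7,"pics/t8.png");C=cam(f)
for n,uv,z in [("drvL",(258,163),.015),("drvR",(311,157),.005),("mon_r_top",(282,85),.4),("mon_r_bot",(278,130),.1),("mon_r_bot",(278,130),.3),("monleftbot",(105,150),.1)]: print(n,unproj(f,uv,z,C).round(3))
E
```

```text
clock: 24.75
tool_pos: [0.5092, -0.0496, 0.0083]
tcp_rot: [1.209, 1.209, -1.209]
force: [-0.7, -0.1, 0.4]
opening: 0.0132
clock: 25.55
tool_pos: [0.5096, 0.0478, 0.1312]
tcp_rot: [1.209, 1.208, -1.206]
force: [-0.1, -0.5, -0.4]
opening: 0.0001
[-0.04  0.47  1.94 -0.    0.73 -0.04] 25.55 [0.50961273 0.04779666 0.13116338]
drvL [0.735 0.088 0.015]
drvR [ 0.762 -0.092  0.005]
mon_r_top [0.851 0.018 0.4  ]
mon_r_bot [0.825 0.023 0.1  ]
mon_r_bot [0.762 0.025 0.3  ]
monleftbot [0.748 0.576 0.1  ]
```

View pics/t8.png

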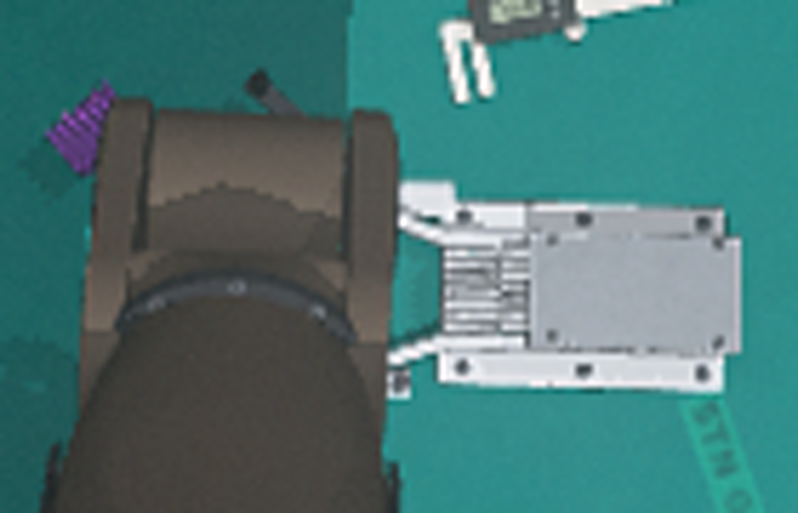

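The row sits packed in the channel (445–528, 290), and sink4's rear face is about 37 mm past the mouth. The peg is still at (259, 84). Now I place shut fingers on the far side of the peg.

```bash
python3 -m creep '[[[0,0,0],[0,40,0],-1],[[0,0,0],[0,40,0],-1],[[0,0,0],[0,40,0],-1],[[0,0,0],[0,28,-5],-1],[[0,0,0],[30,0,0],-1],[[0,0,0],[30,0,0],-1],[[0,0,0],[20,0,0],-1],[[0,0,0],[10,0,0],-1],[[0,0,0],[0,0,0],-1],[[0,0,0],[0,0,0],-1]]'
python3 - <<'E'
from plant import arm
from h import *
f=arm.grab_frame("scene");crop(f["color"],200,150,370,280,4.5,"pics/s9.png")
E
```

```text
clock: 26.6
tool_pos: [0.6575, 0.0518, 0.0389]
tcp_rot: [1.209, 1.209, -1.208]
force: [-0.1, 0.6, 0.2]
opening: 0.0002
```

View pics/s9.png

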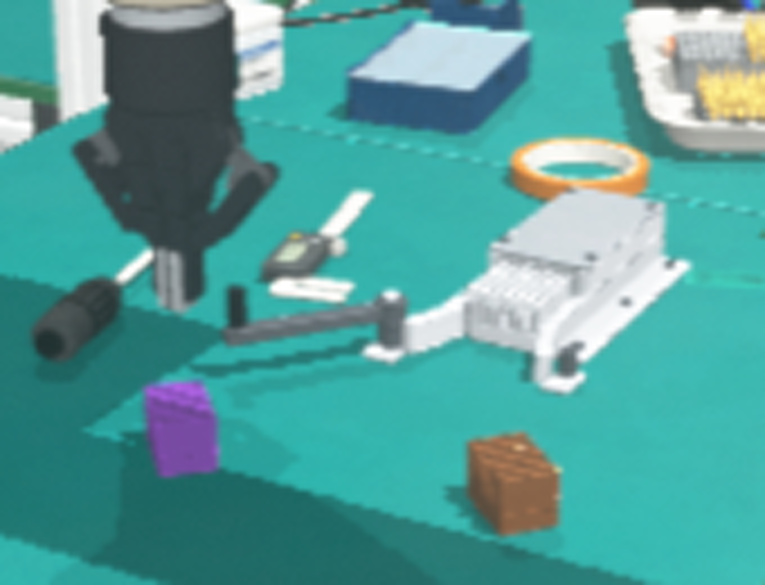

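The shut fingers are just beyond the peg and clear of the driver. I push toward −x along the arc.

```bash
python3 -m creep '[[[0,0,0],[0,-5,0],-1],[[0,0,0],[0,-5,0],-1],[[0,0,0],[0,-5,-1],-1],[[0,0,0],[0,-5,-1],-1],[[0,0,0],[0,-5,-1],-1],[[0,0,0],[0,-5,-1],-1],[[0,0,0],[0,-5,-1],-1],[[0,0,0],[0,-5,-1],-1],[[0,0,0],[0,-5,-1],-1],[[0,0,0],[0,-5,-1],-1]]'; python3 -m creep '[[[0,0,0],[0,-5,-1],-1],[[0,0,0],[0,-5,-1],-1],[[0,0,0],[0,-5,-1],-1],[[0,0,0],[0,-5,0],-1],[[0,0,0],[0,-5,0],-1],[[0,0,0],[0,-5,0],-1],[[0,0,0],[0,-5,0],-1],[[0,0,0],[0,-5,0],-1],[[0,0,0],[0,-5,1],-1],[[0,0,0],[0,-5,1],-1]]'
python3 - <<'E'
from plant import arm
from h import *
f=arm.grab_frame("scene");crop(f["color"],200,150,370,280,4.5,"pics/s10.png")
E
```

```text
clock: 27.65
tool_pos: [0.6066, 0.0596, 0.0382]
tcp_rot: [1.209, 1.209, -1.209]
force: [1.8, 1.0, 0.2]
opening: 0.0001
clock: 28.65
tool_pos: [0.5567, 0.0605, 0.0383]
tcp_rot: [1.209, 1.209, -1.209]
force: [-0.0, 0.3, -0.0]
opening: 0.0003
```

View pics/s10.png

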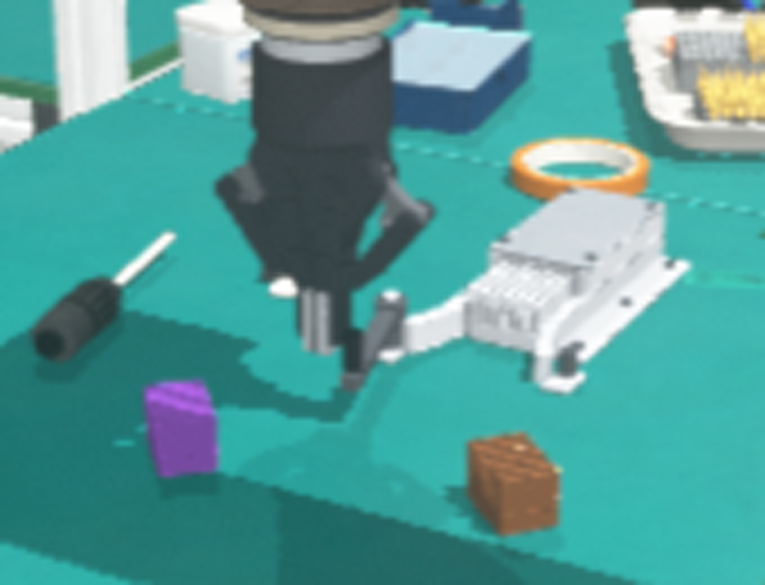

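The gate follows and is now a bit past 1.57 rad toward closed. I continue, then move round to the +y side of the peg.

```bash
python3 -m creep '[[[0,0,0],[0,-5,1.5],-1],[[0,0,0],[0,-5,1.5],-1],[[0,0,0],[0,-5,2],-1],[[0,0,0],[0,-5,2],-1],[[0,0,0],[0,-5,2],-1],[[0,0,0],[0,-5,2],-1],[[0,0,0],[0,-5,2],-1],[[0,0,0],[0,0,0],-1],[[0,0,0],[0,0,0],-1]]'; python3 -m creep '[[[0,0,0],[0,10,-10],-1],[[0,0,0],[0,0,-20],-1],[[0,0,0],[0,-10,-10],-1],[[0,0,0],[0,-20,0],-1],[[0,0,0],[0,-5,0],-1],[[0,0,0],[0,0,0],-1]]'
python3 - <<'E'
from plant import arm
from h import *
f=arm.grab_frame("scene");crop(f["color"],200,150,370,280,4.5,"pics/s11.png")
E
```

```text
clock: 29.6
tool_pos: [0.5219, 0.0475, 0.0383]
tcp_rot: [1.209, 1.21, -1.21]
force: [0.1, 0.6, -0.1]
opening: -0.0004
clock: 30.2
tool_pos: [0.4967, 0.0878, 0.0384]
tcp_rot: [1.208, 1.21, -1.209]
force: [0.6, 0.5, 0.1]
opening: -0.0
```

View pics/s11.png

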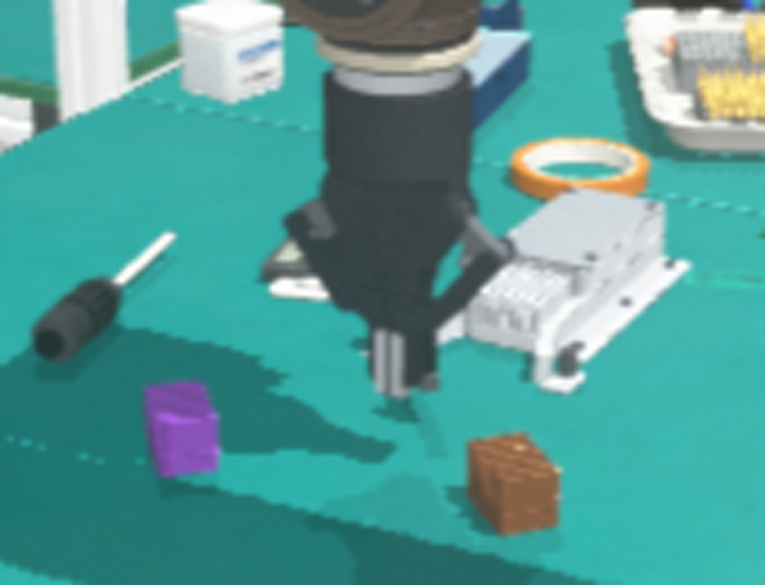

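```bash
python3 -m creep '[[[0,0,0],[0,0,5],-1],[[0,0,0],[0,0,5],-1],[[0,0,0],[0,0,5],-1],[[0,0,0],[0,0,5],-1],[[0,0,0],[0,-1,5],-1],[[0,0,0],[0,-2,5],-1],[[0,0,0],[0,-3,5],-1],[[0,0,0],[0,-3,5],-1],[[0,0,0],[0,-3,5],-1],[[0,0,0],[0,-3,5],-1]]'; python3 -m creep '[[[0,0,0],[0,-3,5],-1],[[0,0,0],[0,-3,5],-1],[[0,0,0],[0,-2,5],-1],[[0,0,0],[0,-2,5],-1],[[0,0,0],[0,-1,5],-1],[[0,0,0],[0,0,5],-1],[[0,0,0],[0,0,5],-1]]'
python3 - <<'E'
from plant import arm
from h import *
f=arm.grab_frame("scene");crop(f["color"],200,150,370,280,4.5,"pics/s12.png")
E
```

```text
clock: 31.25
tool_pos: [0.482, 0.0371, 0.0383]
tcp_rot: [1.209, 1.209, -1.209]
force: [-0.9, 1.3, -0.3]
opening: 0.0008
clock: 31.95
tool_pos: [0.4713, 0.0021, 0.0383]
tcp_rot: [1.209, 1.209, -1.209]
force: [-0.9, 0.7, 0.7]
opening: -0.0
```

View pics/s12.png

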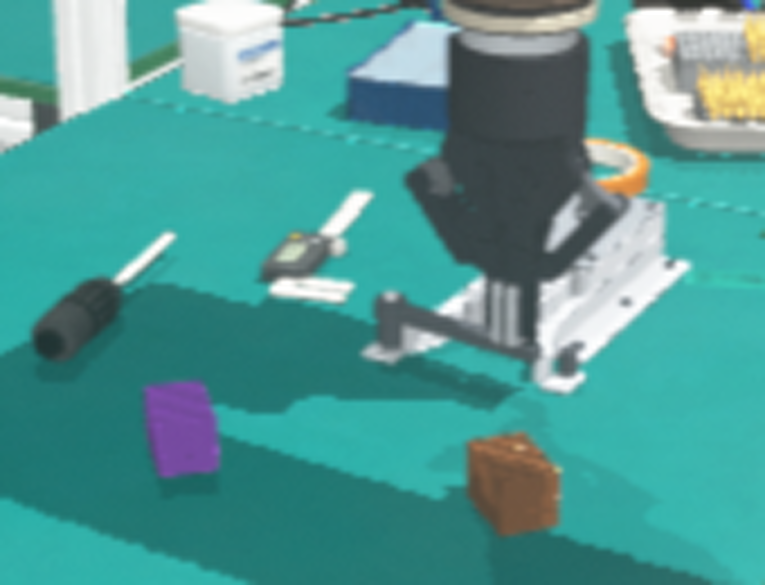

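```bash
python3 -m creep '[[[0,0,0],[0,0,2],-1],[[0,0,0],[0,0,2],-1],[[0,0,0],[0,0,2],-1],[[0,0,0],[0,0,2],-1],[[0,0,0],[0,0,1],-1],[[0,0,0],[0,0,0],-1]]'
```

```text
clock: 32.6
tool_pos: [0.4713, -0.0066, 0.0383]
tcp_rot: [1.209, 1.209, -1.209]
force: [1.1, -0.1, 0.0]
opening: -0.0001
```

```bash
python3 -m creep '[[[0,0,0],[0,0,1],-1],[[0,0,0],[0,0,0.5],-1],[[0,0,0],[0,0,0],-1]]'
```

```text
clock: 32.9
tool_pos: [0.4712, -0.008, 0.0383]
tcp_rot: [1.209, 1.209, -1.209]
force: [0.4, -0.2, -0.1]
opening: 0.0004
```

```bash
python3 -m creep '[[[0,0,0],[0,0,1],-1],[[0,0,0],[0,0,1],-1],[[0,0,0],[0,0,0],-1]]'
```

```text
clock: 33.2
tool_pos: [0.4711, -0.0095, 0.0383]
tcp_rot: [1.21, 1.21, -1.209]
force: [1.3, 8.7, 0.4]
opening: -0.0002
```

```bash
python3 -m creep '[[[0,0,0],[0,0,1],-1],[[0,0,0],[0,0,0.5],-1],[[0,0,0],[0,0,0],-1]]'
```

```text
clock: 33.5
tool_pos: [0.471, -0.0101, 0.0383]
tcp_rot: [1.21, 1.21, -1.209]
force: [2.0, 21.0, 0.5]
opening: 0.0001
```

The gate has met its end stop at the predicted place (force jumped to 21 N). I back off, lift and check.

```bash
python3 -m creep '[[[0,0,0],[0,0,-1],-1],[[0,0,0],[0,0,-5],-1],[[0,0,0],[0,0,-10],-1],[[0,0,0],[-20,0,-20],-1],[[0,0,0],[-40,0,-30],-1],[[0,0,0],[-40,0,-40],-1],[[0,0,0],[-40,0,-40],-1],[[0,0,0],[-40,0,-40],-1],[[0,0,0],[0,0,-40],-1],[[0,0,0],[0,0,0],-1]]'
python3 - <<'E'
from plant import arm
from h import *
f=arm.grab_frame("scene");crop(f["color"],200,150,370,280,4.5,"pics/s13.png")
f=arm.grab_frame("top");crop(f["color"],225,180,365,270,5.7,"pics/t13.png");C=cam(f)
for n,u,v,z in [("rear_s4",444,285,.032)]: print(unproj(f,(225+u/5.7,180+v/5.7),z,C))
E
```

```text
clock: 34.5
tool_pos: [0.4709, 0.2044, 0.2055]
tcp_rot: [1.209, 1.21, -1.204]
force: [-1.0, -0.2, 0.2]
opening: 0.0002
[ 0.50932815 -0.06450585  0.032     ]
```

View pics/s13.png

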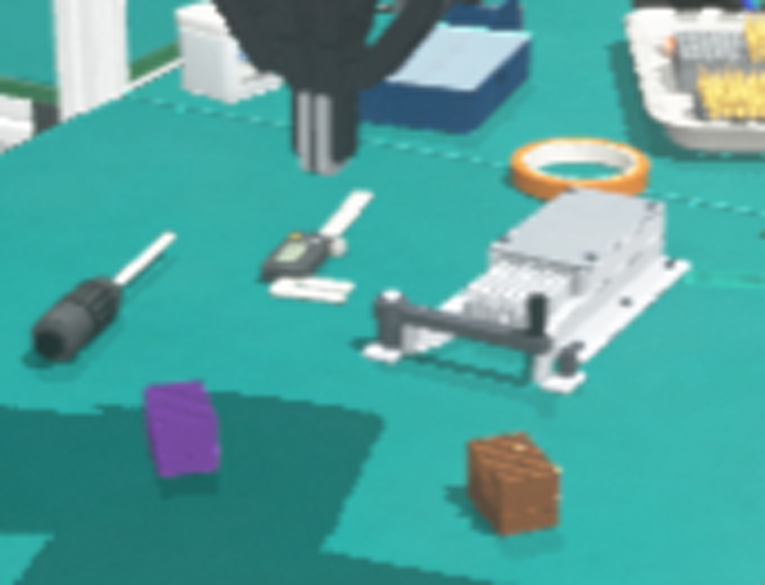

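View pics/t13.png

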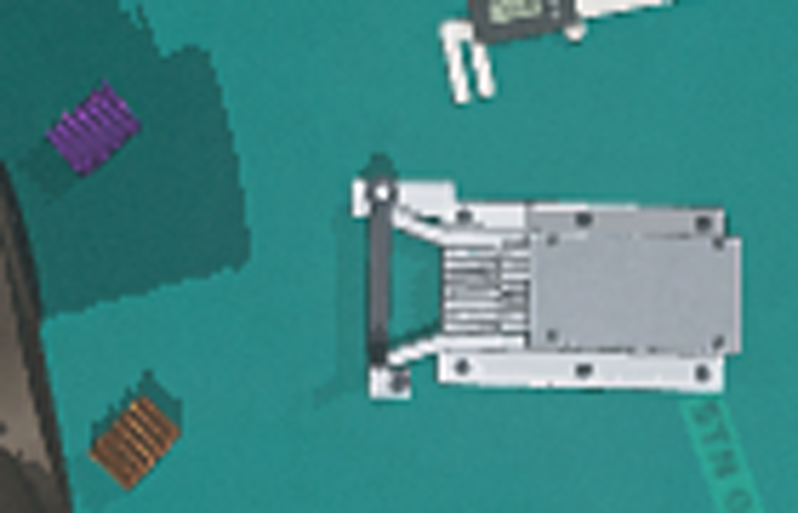

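The gate is closed against its post (380, 195–365). The row is straight in the channel with its rear at (444, 285), unchanged since the press. The look-alikes and the caliper, driver and tape roll look undisturbed. I'm handing in.

```bash
python3 - <<'E'
from plant import arm
print(arm.sign_off(), arm.observe()["clock"])
E
```

```text
the job is handed in; nothing more can be done
the job is handed in; nothing more can be done
```

The four heat sinks are pressed home in the channel, the gate is closed behind them, and the job is handed in. It took about 35 s of the 72 s allowed.

- **Row:** I pushed it in with two slightly opened fingertips behind the last sink. It met the buffer with the fingers about 64 mm below y = 0, which puts the buffer face about 165 mm past the mouth. I pressed it up to 12 N and held that for about 1 s with the gate open. The highest force I read on the row was 12.4 N.
- **Gate:** I backed off slowly, then swung the gate shut by its peg until it hit its end stop. I pressed it there with about 21 N on the peg only, then backed well clear.

**Last checks:**
- **Gate position:** the pictures show the bar straight across the mouth against its post.
- **Row position:** the row is straight on the centre line. The last sink's rear face is about 37 mm past the mouth, so its centre is at about 53 mm, and it did not move while the gate was closed.
- **Other items:** the two look-alikes, the caliper, the screwdriver and the tape roll look undisturbed in the last crops. I did not re-check the spool, loupe, board or pliers at the end, but the arm stayed away from them.
- **Not seen:** the first two sinks are under the cover. That they are packed closely together is inferred from the force and position readings.

No check failed. Early on I misjudged by about 2 cm where the row would finish, because I took the finger contact face to be on the wrong side; the pictures corrected this and it had no effect on the result.

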